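Pack the gap on the spindle jig and hold it closed

ROBOT

A 6-joint arm with a two-finger parallel gripper is mounted at the origin on a cart in front of the work surface, level with it; the furniture and walls round the work are solid. World frame = base frame: x ahead of the robot, y to its left, z up, the work surface at z = 0. Lengths are in m, angles in degrees, forces in N, time in s.
With the tool pointing down it reaches from about 0.35 to 0.875 m from the base axis. Payload 4.2 kg.
Tool frame: the origin (TCP) lies at the very end of the fingers, on their centre line; the grasp point (between the pads) lies 19 mm behind it; z points along the fingers, y is the line along which they close (so a half turn about z gives the same grasp; the last joint's range is limited). The gripper opens to 87 mm and grips with 3 to 60 N. Pads are 19 mm wide; open, the fingers measure 117 mm over their backs; the gripper's body (75 mm by 190 mm) begins 51 mm behind the grasp point.
Start: joints at [78.243, 22.042, 0.453, 0, -68.411, -14.817], TCP at [0.28, 0.559, 0.192] pointing down, gripper open.
Joint ranges: [-179.83, 179.83], [-69.29, 118.12], [-61.27, 80.66], [-181.25, 117.63], [-171.15, -9.14], [-177.46, 177.46]. Speed limits (degrees/s): [159.86, 159.86, 180, 180, 180, 180].

INTERFACE

Orientations are given as a 3x3 rotation matrix whose columns are the frame's x, y, z axes.
In Python, from station import sense, cams, r gives the robot as it stands. The module is installed in compiled form; this text tells all that it offers.
- The arm moves only by the tool step_arm, never from a script. Its argument "targets" is text: rows parted by semicolons, each of 4 numbers parted by spaces: the shift along the tool's x, y, z in cm, then the turn about the tool's z in degrees. In form: x y z turn; .... A call has 1 to 12 rows; each row shifts and turns the commanded pose from where the row before left it, along the tool's axes as they then stand; what a row does not reach is not made up. A row lasts 1/12 s, in which the tool goes at most 41.7 mm and 7.16 degrees, less where a joint would pass 70% of its speed; a pose out of reach is approached as far as the arm can. A call with a gripper value outside its range is refused whole. "claw" is the finger opening in cm, from 0 to 8.7, set as the call begins (left out, the last holds). The fingers move at their own pace and stop on an object; the grip force is fixed at half the most. Time passes only in rows, so rows that do not move let the fingers close. It gives the time, the measured TCP pose, the force, the opening and the grip force at its end, in the units of the state.
- sense(): the state, without advancing time (a new reading comes with each control period).
- cams.capture(name): name is "scene" or "top" or "wrist"; returns a dict with "frame" (400x640x3 uint8, blue, green, red), "vertical_fov" (degrees; the focal length in pixels is half the picture's height over the tangent of half this angle, whatever the lens; pixels are square), "cx", "cy" (the principal point, pixels), "dist_coeffs" ([k1, k2, p1, p2, k3] as OpenCV has them; the pictures are not rectified), "eye" and "rotation" of the camera in the world; the wrist camera has in their place "tool_from_camera" (4x4, takes a point from camera to tool coordinates, whose origin is the TCP and whose axes are the flange's). Camera axes: x right, y down, z forward; pixel columns grow to the right and rows downward; lengths in m; the calibration is good to about 2 mm. A picture is of the moment at which its call begins: read the wrist's pose just before it. There is no depth.
- r.finish_job(): hands the job in; it is judged then, once.
The state is a dict: "time_s": time; "joints": joint angles; "joint_velocities": joint speeds; "effort": joint torques, N m; "tcp_pos": TCP position; "ee_rot": TCP orientation; "wrist_force": force on the tool from outside, world axes, zero at the start; "moment": the same for the moment, N m; "gripper_width": opening from 0.0 (shut) to 1.0 (fully open); "gripper_force": force on a finger pad.
Only numpy, scipy, OpenCV 4.12 (cv2) and the standard library are available. Lean on these libraries where they do the work, as an engineer would, in place of code of your own. Each camera call takes 0.05 s, during which the arm holds its last target. There are 200 camera calls.

TASK

Thread the brass spacer rings one on top of another onto the jig's upright spindle until the stack is tall enough for the spring plunger to reach it, but still low enough for the blue arm to pass over it. Then swing the arm over the spindle to its stop and press the plunger's red knob down until you feel it seat firmly on the top ring. Finish like that, still pressing the knob and holding the stack tight without letting go, with the other things on the bench left where they are.

Things in the scene. Friction and masses are not known exactly. Their poses are not given: they have to be found in the camera images.
- jig: aluminium jig fixed to the bench: plate 215 x 70 x 12 mm, steel spindle at one end, grey post at the other. Origin: on the spindle's axis at bench height; x points along the plate from spindle to post, 125 mm; z up. A dark fixed seat collar (40 mm wide) round the spindle carries the rings; its top stands 38 to 78 mm above the bench (find it by touch or sight): one to three rings fill the gap.
- spindle_tip (a point): top of the steel spindle on its axis, 92 mm above the bench; the spindle is 14 mm thick with a tapered tip (last 7 mm).
- post_axis (a point): point on the vertical swing axis of the blue arm, at the arm's mid height, 129 mm above the bench. The arm is 14 mm thick and 22 mm wide (34 mm round its end), the grey post below it 22 mm thick.
- hold_arm (a joint): swing of the blue arm about its post, rad: 0 = end stop, plunger exactly over the spindle; grows as the arm swings away from the spindle, clockwise seen from above, so to the jig's +y side; up to 1.7. Starts at 1.0 to 1.5. It turns easily (about 1 N at the knob) and stays where it is left.
- plunger: spring plunger in the arm's free end, 125 mm from the post axis. Origin: centre of its lower face (hollow nose, 36 mm outside, 24 mm bore, clears the spindle), 96 mm above the bench at rest. Stroke 19 mm down, to 77 mm, spring 3 N to 7 N; it springs back. The stack's top must lie at 77 to 96 mm (best 79 to 94): lower, the plunger bottoms first; higher, it blocks the arm.
- knob (a point): grip point on the plunger's axis, in the upright red knob on top of the plunger (26 mm diameter, 36 mm tall). 179 mm above the bench at rest; the knob reaches from 21 mm below to 15 mm above this point. It moves with the arm and plunger.
- ring_a: loose brass spacer ring, number one. 44 mm outside diameter, 18 mm bore, 14 mm thick, 60 g; lies flat on the bench. Origin: centre of its underside, z axis along the bore. The three rings are alike.
- ring_b: loose brass spacer ring, number two. 44 mm outside diameter, 18 mm bore, 14 mm thick, 60 g; lies flat on the bench. Origin: centre of its underside, z axis along the bore. The three rings are alike.
- ring_c: loose brass spacer ring, number three. 44 mm outside diameter, 18 mm bore, 14 mm thick, 60 g; lies flat on the bench. Origin: centre of its underside, z axis along the bore. The three rings are alike.
- amber_bottle: brown reagent bottle with black cap, 46 mm wide, 88 mm tall, bystander; origin under its centre
- tape: roll of green label tape, 62 x 65 x 19 mm, bystander; origin under its centre
- notes: pad of yellow notes, 66 x 66 x 13 mm, bystander; origin under its centre
- dish: petri dish with lid, 60 mm wide, 14 mm tall, bystander; origin under its centre
Not all that is in view belongs to the job. What is shaped like the ring_a but pink is not meant. What is shaped like the ring_b but purple is not meant.

How it is judged:
By the outcome, as a careful person would: the job done as asked, in the order asked, and still so for the second after the job is handed in, while the arm keeps its last pose, push and grip.
It also fails if it takes over 72 s, if anything falls off the work surface, if the arm or the gripper's body presses on something with over 40 N, if the wrist force passes 120 N, or if a joint passes its speed limit or range.

## Working session

There is one attempt and no reset: what is moved stays moved. The work goes in short steps, Python scripts to look and compute and a tool call to move; the robot and the scene stay as the last step left them, time stands still between calls to the robot, and variables do not carry over. Pictures are saved under pics/ and viewed, at most 10 in all, crops included, and the job is handed in when it is done.

Besides the shell and the picture viewer there is one more tool, called after ">>>" as name(argument=value, ...) on one line, values as JSON. step_arm: Moves the arm, as the interface text tells. Its arguments: {"type":"object","properties":{"targets":{"type":"string"},"claw":{"type":"number"}},"required":["targets"]}

```bash
mkdir -p pics; cat > h.py <<'E'
import numpy as np, cv2
from station import sense, cams, r
def cap(name,fn=None):
    s=sense(); c=cams.capture(name)
    if fn: cv2.imwrite('pics/'+fn,c['frame'])
    f=200/np.tan(np.radians(c['vertical_fov'])/2)
    K=np.array([[f,0,c['cx']],[0,f,c['cy']],[0,0,1]]); D=np.array(c['dist_coeffs'],float)
    if 'eye' in c: R=np.array(c['rotation']);e=np.array(c['eye'])
    else:
        T=np.array(c['tool_from_camera']);Rt=np.array(s['ee_rot'])
        R=Rt@T[:3,:3];e=Rt@T[:3,3]+np.array(s['tcp_pos'])
    return dict(K=K,D=D,R=R,e=e,img=c['frame'])
def ray(c,uv,z):
    p=cv2.undistortPoints(np.array([[uv]],float),c['K'],c['D'])[0,0]
    d=c['R']@np.array([p[0],p[1],1]); return c['e']+d*(z-c['e'][2])/d[2]
def proj(c,P):
    q=(np.atleast_2d(P)-c['e'])@c['R']
    return cv2.projectPoints(q,np.zeros(3),np.zeros(3),c['K'],c['D'])[0][:,0]
E
python3 - <<'E'
from h import *
import pickle
for n in('scene','top'):
    c=cap(n,n+'1.png');pickle.dump(c,open(n+'.pkl','wb'));print(n,c['e'],c['R'].round(3).tolist(),c['K'][0,0])
s=sense();print(s)
E
```

```text
scene [-0.40333029 -1.15890676  0.72970529] [[0.685, -0.303, 0.662], [-0.728, -0.312, 0.61], [0.022, -0.9, -0.435]] 499.21190143081384
top [ 0.29567953 -0.27727865  1.35272179] [[0.0, -0.984, 0.178], [-1.0, -0.001, -0.006], [0.006, -0.178, -0.984]] 403.85124885971896
{'time_s': 0.1, 'joints': array([ 7.82416250e+01,  2.20873337e+01,  3.89066868e-01, -2.40722727e-02,
       -6.84100612e+01, -1.48155628e+01]), 'joint_velocities': array([ 0.02195124, -0.13296358,  0.17402253,  0.10451631, -0.01412945,
        0.07334448]), 'effort': array([-3.58360603e-05, -3.91691351e+01,  1.87934732e+01,  4.23181862e+00,
        1.34661605e-02, -7.41138547e-05]), 'tcp_pos': array([0.27933523, 0.55845831, 0.19077191]), 'ee_rot': array([[ 8.94288523e-01, -4.47490166e-01, -7.67751721e-04],
       [-4.47490812e-01, -8.94286775e-01, -1.77136401e-03],
       [ 1.06077764e-04,  1.92767234e-03, -9.99998136e-01]]), 'wrist_force': array([ 0.61792915, -0.66860379, -0.137577  ]), 'moment': array([ 0.0025047,  0.0078342, -0.0004192]), 'gripper_force': 0.0, 'gripper_width': 1.000361739345469}
```

View pics/top1.png

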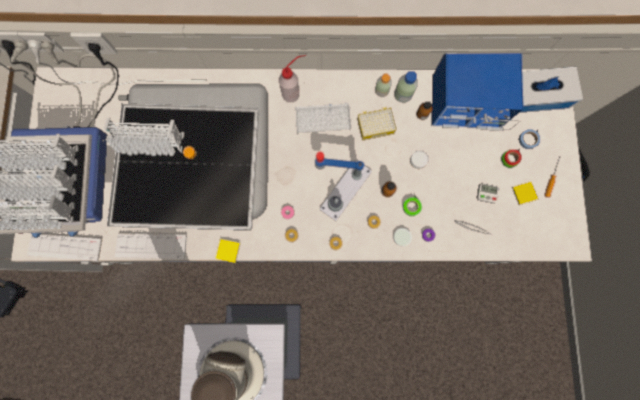

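View pics/scene1.png

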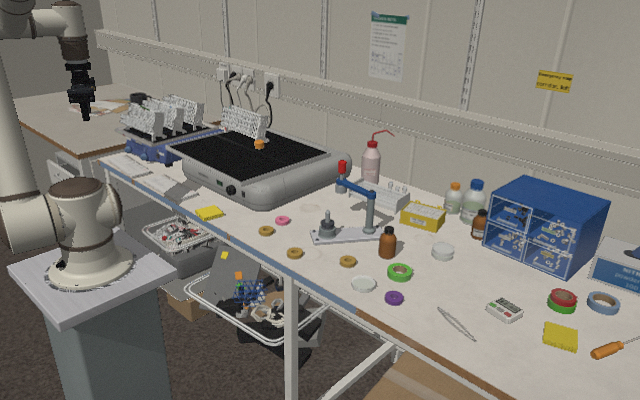

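The top view shows the three brass rings near (292,234), (336,241) and (374,220), the spindle at (335,203), the post at (357,172) and the knob at (320,159). Decoys are pink at (288,211) and purple at (428,233). I'll enlarge this area.

```bash
python3 - <<'E'
from h import *
import pickle
t=pickle.load(open('top.pkl','rb'));s=pickle.load(open('scene.pkl','rb'))
a=cv2.resize(t['img'][145:255,270:400],None,fx=5,fy=5,interpolation=cv2.INTER_CUBIC)
b=cv2.resize(s['img'][150:280,250:400],None,fx=5,fy=4.6,interpolation=cv2.INTER_CUBIC)
cv2.imwrite('pics/tc.png',a);cv2.imwrite('pics/sc.png',b)
for uv,z in [((292,234),.014),((336,241),.014),((374,220),.014),((335,203),.092),((357,172),.136),((320,159),.19),((288,211),.014),((389,189),.08),((411,205),.02),((402,236),.014)]: print(uv,ray(t,uv,z).round(3))
E
```

```text
(292, 234) [ 0.437 -0.182  0.014]
(336, 241) [ 0.413 -0.328  0.014]
(374, 220) [ 0.484 -0.455  0.014]
(335, 203) [ 0.527 -0.322  0.092]
(357, 172) [ 0.617 -0.39   0.136]
(320, 159) [ 0.643 -0.275  0.19 ]
(288, 211) [ 0.514 -0.167  0.014]
(389, 189) [ 0.575 -0.497  0.08 ]
(411, 205) [ 0.534 -0.58   0.02 ]
(402, 236) [ 0.43  -0.547  0.014]
```

View pics/tc.png

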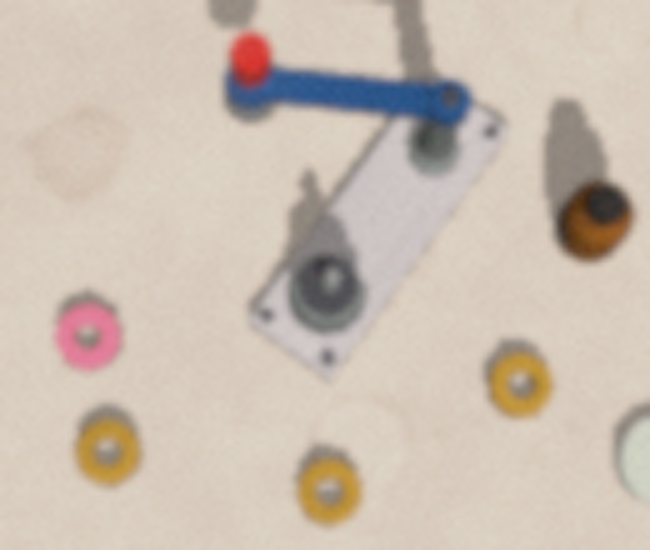

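View pics/sc.png

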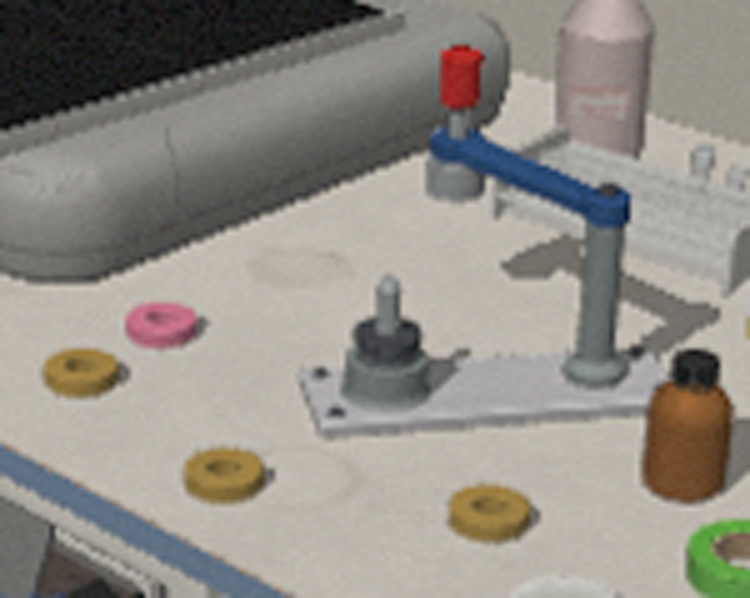

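The crops show ring tops at crop px (108,451), (330,489) and (520,382) in the top view, the spindle tip at about (330,275) and the post cap at (452,97). In the scene crop, the spindle tip is at (388,280) and the dark collar's top ellipse is centred near (388,330).

```bash
cat >> h.py <<'E'
def tri(c1,uv1,c2,uv2):
    A=[];b=[]
    for c,uv in((c1,uv1),(c2,uv2)):
        d=ray(c,uv,0)-c['e'];d/=np.linalg.norm(d);P=np.eye(3)-np.outer(d,d);A.append(P);b.append(P@c['e'])
    return np.linalg.lstsq(np.vstack(A),np.hstack(b),rcond=None)
E
python3 - <<'E'
from h import *
import pickle
t=pickle.load(open('top.pkl','rb'));s=pickle.load(open('scene.pkl','rb'))
tc=lambda x,y:(270+x/5-.4,145+y/5-.4); sc=lambda x,y:(250+x/5-.4,150+y/4.6-.4)
for n,p in dict(a=(108,451),b=(330,489),c=(520,382)).items(): print(n,ray(t,tc(*p),.014).round(4))
for n,p in dict(a=(82,367),b=(225,469),c=(490,507)).items(): print(n,'scene',ray(s,sc(*p),.014).round(4))
tip=ray(s,sc(388,279),.092);post=ray(t,tc(452,97),.137);print('tip',tip,ray(t,tc(330,275),.092),post,ray(s,sc(610,193),.137))
for z in (.038,.044,.05,.056,.062,.068,.074,.078,.092):
    q=proj(s,[tip[0],tip[1],z])[0]; print(z,((q[0]-249.6)*5).round(),((q[1]-149.6)*4.6).round())
# plate corners z=.012
for p in ((250,310),(330,378),(506,122)): print('plate',ray(t,tc(*p),.012).round(4))
print('knob top',ray(t,tc(250,42),.194),ray(s,sc(461,52),.194))
E
```

```text
a [ 0.4339 -0.179   0.014 ]
b [ 0.4088 -0.3263  0.014 ]
c [ 0.4804 -0.4538  0.014 ]
a scene [ 0.4352 -0.1831  0.014 ]
b scene [ 0.4086 -0.3299  0.014 ]
c scene [ 0.4794 -0.4583  0.014 ]
tip [ 0.53992565 -0.32695301  0.092     ] [ 0.53812202 -0.32422511  0.092     ] [ 0.64247552 -0.39916947  0.137     ] [ 0.65117368 -0.39492593  0.137     ]
0.038 385.0 356.0
0.044 385.0 348.0
0.05 386.0 339.0
0.056 386.0 331.0
0.062 386.0 322.0
0.068 387.0 314.0
0.074 387.0 305.0
0.078 387.0 299.0
0.092 388.0 279.0
plate [ 0.5294 -0.2731  0.012 ]
plate [ 0.4832 -0.3268  0.012 ]
plate [ 0.6604 -0.4484  0.012 ]
knob top [ 0.65996535 -0.27345154  0.194     ] [ 0.65864404 -0.27320234  0.194     ]
```

The collar top is about 56 mm, so two rings (84 mm) should be right. I'm moving towards ring b.

>>> step_arm(targets="0 0 -2.5 -6.65; 0 0 -2.5 -6.65; 0 0 -2.5 -6.65; 0 0 -2.5 -6.65; 3 2 0 0; 3 2 0 0; 3 2 0 0; 1 4 0 0; 1 4 0 0; 1 4 0 0; 0 4 0 0; 0 4 0 0", claw=6.5)

```text
time_s: 1.1
tcp_pos: [0.3996, 0.2968, 0.291]
ee_rot: [[1.0, -0.0, -0.001], [-0.0, -1.0, -0.001], [-0.001, 0.001, -1.0]]
wrist_force: [1.2, -0.3, 1.0]
gripper_width: 0.746
gripper_force: 0.0
```

>>> step_arm(targets="0 4 0 0; 0 4 0 0; 0 4 0 0; 0 4 0 0; 0 4 0 0; 0 4 0 0; 0 4 0 0; 0 4 0 0; 0 4 0 0; 0 4 0 0; 0 4 0 0; 0 4 0 0")

```text
time_s: 2.1
tcp_pos: [0.3991, -0.1829, 0.2917]
ee_rot: [[1.0, 0.001, 0.0], [0.001, -1.0, 0.0], [0.0, -0.0, -1.0]]
wrist_force: [1.4, 0.9, -0.8]
gripper_width: 0.745
gripper_force: 0.0
```

>>> step_arm(targets="0 4 0 0; 0 4 0 0; 0 0 0 0; 0 0 0 0")

```text
time_s: 2.43
tcp_pos: [0.399, -0.2627, 0.2906]
ee_rot: [[1.0, -0.004, -0.002], [-0.004, -1.0, 0.001], [-0.002, -0.001, -1.0]]
wrist_force: [0.5, 0.4, 0.2]
gripper_width: 0.746
gripper_force: 0.0
```

```bash
python3 - <<'E'
from h import *
import pickle
w=cap('wrist','w1.png');pickle.dump(w,open('w1.pkl','wb'));print(w['e'],w['R'].round(3),w['K'],w['D'])
for n,p in dict(a=(.4345,-.181,.014),b=(.4087,-.328,.014),tip=(.539,-.3255,.092),knob=(.66,-.2733,.194)).items(): print(n,proj(w,p).round(1))
print(sense()['joints'])
E
```

```text
[ 0.4734995  -0.26324762  0.48315952] [[-0.004 -0.961 -0.275]
 [-1.     0.004  0.002]
 [-0.001  0.275 -0.961]] [[318.92574532   0.         317.19122832]
 [  0.         318.92574532 200.53186738]
 [  0.           0.           1.        ]] [-0.04050771  0.          0.          0.          0.        ]
a [[261.  137.7]]
b [[361.7 155. ]]
tip [[372.2  49.9]]
knob [[ 330.  -144.4]]
[-1.36743255e+01  4.02384025e+00 -9.10548249e+00 -2.62024787e-02
 -7.69717326e+01  1.03574472e+02]
```

View pics/w1.png

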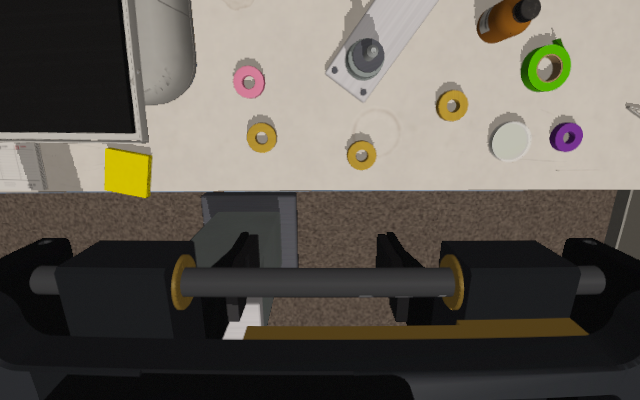

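The wrist view shows rings a (262,137), b (361,154) and c (452,105), and the spindle at about (371,48). Colour segmentation will give finer centres.

```bash
python3 - <<'E'
from h import *
import pickle
w=pickle.load(open('w1.pkl','rb'))
hsv=cv2.cvtColor(w['img'],cv2.COLOR_BGR2HSV)
m=cv2.inRange(hsv,(15,130,90),(24,255,255));m[175:]=0
n,l,st,ce=cv2.connectedComponentsWithStats(m)
for i in range(1,n):
    if st[i,4]<100: continue
    cs,_=cv2.findContours((l==i).astype(np.uint8),cv2.RETR_CCOMP,cv2.CHAIN_APPROX_NONE)
    for c in cs:
        if len(c)<10: continue
        P=np.array([ray(w,p[0].astype(float),.014)[:2] for p in c]); A=np.c_[2*P,np.ones(len(P))]
        x=np.linalg.lstsq(A,(P**2).sum(1),rcond=None)[0];print(i,st[i],x[:2].round(4),np.sqrt(x[2]+x[0]**2+x[1]**2).round(4))
cv2.imwrite('pics/w1c.png',cv2.resize(w['img'][0:110,310:430],None,fx=5,fy=5,interpolation=cv2.INTER_CUBIC))
E
```

```text
1 [482   8  49  35 654] [ 0.581  -0.5195] 0.0217
2 [438  90  30  31 601] [ 0.4794 -0.4551] 0.0208
2 [438  90  30  31 601] [ 0.4794 -0.4553] 0.0096
3 [247 123  29  30 570] [ 0.4349 -0.1812] 0.0207
3 [247 123  29  30 570] [ 0.435  -0.1814] 0.0095
4 [347 141  29  29 546] [ 0.4085 -0.3272] 0.0207
4 [347 141  29  29 546] [ 0.4085 -0.3272] 0.0094
```

View pics/w1c.png

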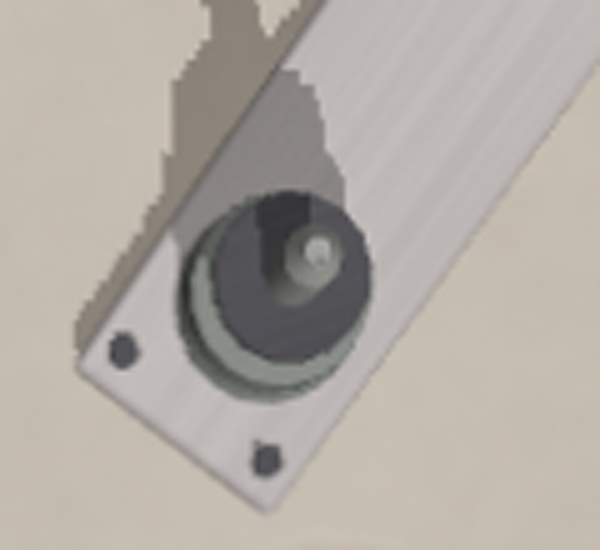

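The collar's top ellipse spans crop x 213–372 and y 190–362, centred at (293,277). The spindle tip is at (317,250).

```bash
python3 - <<'E'
from h import *
import pickle
w=pickle.load(open('w1.pkl','rb'))
f=lambda x,y:(310+x/5-.4,y/5-.4)
print('tip',ray(w,f(317,250),.092))
for z in (.044,.05,.053,.056,.059,.062,.068):
    print(z,ray(w,f(293,277),z).round(4),np.linalg.norm(ray(w,f(213,277),z)-ray(w,f(372,277),z)).round(4),np.linalg.norm(ray(w,f(293,190),z)-ray(w,f(293,362),z)).round(4))
E
```

```text
tip [ 0.53936295 -0.32636585  0.092     ]
0.044 [ 0.541  -0.3282  0.044 ] 0.0407 0.0411
0.05 [ 0.5401 -0.3273  0.05  ] 0.0401 0.0406
0.053 [ 0.5396 -0.3269  0.053 ] 0.0399 0.0403
0.056 [ 0.5392 -0.3264  0.056 ] 0.0396 0.04
0.059 [ 0.5387 -0.326   0.059 ] 0.0393 0.0397
0.062 [ 0.5382 -0.3255  0.062 ] 0.039 0.0394
0.068 [ 0.5373 -0.3247  0.068 ] 0.0385 0.0389
```

>>> step_arm(targets="0.3 2.2 3.5 0; 0.3 2.2 3.5 0; 0.3 2.0 3.5 0; 0 0 3.5 0; 0 0 3.5 0; 0 0 3.5 0; 0 0 0 0; 0 0 0 0")

```text
time_s: 3.15
tcp_pos: [0.4086, -0.3235, 0.0812]
ee_rot: [[1.0, 0.003, -0.004], [0.003, -1.0, 0.001], [-0.004, -0.001, -1.0]]
wrist_force: [0.7, 0.6, 1.0]
gripper_width: 0.746
gripper_force: 0.0
```

The collar at 56 mm fits consistently, so two rings it is. I'm grasping ring b.

>>> step_arm(targets="0 0.37 2.5 0; 0 0 2.5 0; 0 0 1.5 0; 0 0 0.8 0; 0 0 0.4 0; 0 0 0 0; 0 0 0 0")

```text
time_s: 3.73
tcp_pos: [0.4105, -0.3291, 0.0065]
ee_rot: [[1.0, 0.001, 0.003], [0.001, -1.0, -0.002], [0.003, 0.002, -1.0]]
wrist_force: [0.4, -0.2, 0.2]
gripper_width: 0.748
gripper_force: 0.0
```

>>> step_arm(targets="0 0 0 0; 0 0 0 0; 0 0 0 0; 0 0 0 0; 0 0 0 0; 0 0 0 0", claw=3.5)

```text
time_s: 4.23
tcp_pos: [0.409, -0.3287, 0.0048]
ee_rot: [[1.0, 0.0, 0.0], [0.0, -1.0, -0.0], [0.0, 0.0, -1.0]]
wrist_force: [-0.3, -0.7, 0.9]
gripper_width: 0.43
gripper_force: 0.0
```

```bash
python3 - <<'E'
from h import *
import pickle
w=cap('wrist','w2.png');s=sense();print(s['gripper_width'],s['gripper_force'],s['tcp_pos'])
sc=cap('scene')
x,y=[int(v) for v in proj(sc,[.409,-.328,.01])[0]]
a=cv2.resize(sc['img'][y-45:y+45,x-50:x+50],None,fx=4,fy=4,interpolation=cv2.INTER_CUBIC)
b=cv2.resize(w['img'],(576,360))[:, 90:486]
cv2.imwrite('pics/g2.png',np.hstack([a,b]))
E
```

```text
0.4179438429303829 0.0 [ 0.40895422 -0.32869452  0.00478076]
```

View pics/g2.png

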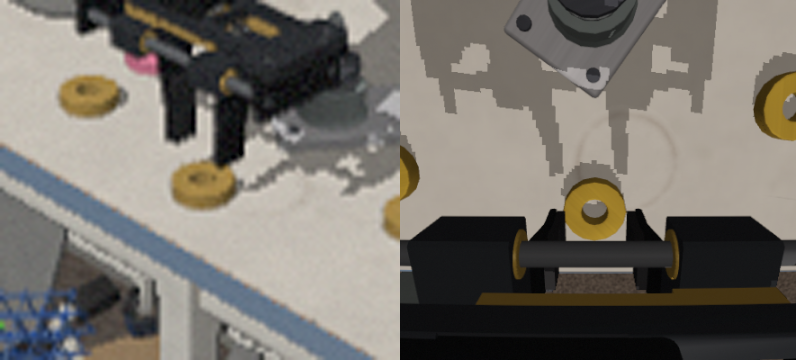

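The scene crop (left) shows ring b unmoved at (205,180), with fingertips at (180,140) and (228,162), apparently above it. The wrist crop (right) shows the ring at (595,210) between the fingers. I'll check the finger height.

```bash
python3 - <<'E'
from h import *
import pickle
w=cap('wrist');s=sense();print(s['tcp_pos'],s['joints'])
sc=cap('scene')
x,y=[int(v) for v in proj(sc,[.409,-.328,.01])[0]]
c=lambda P:((proj(sc,P)-[x-50,y-45])*4).round()
for z in(.005,.015,.025,.035): print(z,c([.409,-.328+.018,z]),c([.409,-.328-.018,z]),c([.44,-.328+.018,z]))
print('ringtop',c([.4085,-.328,.014]), ray(w,((595-310)/.9,210/.9),.014),proj(w,[.4085,-.328,.014]),proj(w,[.4085,-.328,.005]))
E
```

```text
[ 0.4089528  -0.32869399  0.00471844] [-2.10573957e+01  2.49349074e+01 -2.67317860e+01  1.68948673e-03
 -3.83384165e+01  1.11079717e+02]
0.005 [[182. 178.]] [[219. 198.]] [[215. 162.]]
0.015 [[182. 166.]] [[219. 186.]] [[215. 149.]]
0.025 [[182. 153.]] [[220. 173.]] [[215. 137.]]
0.035 [[182. 141.]] [[220. 160.]] [[215. 124.]]
ringtop [[200. 177.]] [ 0.40990406 -0.32842328  0.014     ] [[315.98053689 235.45503225]] [[316.03399909 230.17616789]]
```

The fingertips look about 28 mm higher than the nominal TCP. I'll open and descend gently to find out by touch.

>>> step_arm(targets="0 0 0 0; 0 0 0 0; 0 0 0 0; 0 0 0 0; 0 0 0 0; 0 0 0.4 0; 0 0 0 0", claw=6.5)

```text
time_s: 5.02
tcp_pos: [0.4085, -0.3284, 0.0001]
ee_rot: [[1.0, 0.0, -0.001], [0.0, -1.0, 0.001], [-0.001, -0.001, -1.0]]
wrist_force: [0.3, -0.5, -0.2]
gripper_width: 0.738
gripper_force: 0.0
```

>>> step_arm(targets="0 0 0.3 0; 0 0 0 0; 0 0 0 0")

```text
time_s: 5.27
tcp_pos: [0.4088, -0.3286, -0.0025]
ee_rot: [[1.0, 0.0, -0.001], [0.0, -1.0, 0.0], [-0.001, -0.0, -1.0]]
wrist_force: [0.2, 0.3, -0.3]
gripper_width: 0.744
gripper_force: 0.0
```

>>> step_arm(targets="0 0 0.3 0; 0 0 0.3 0; 0 0 0.2 0; 0 0 0 0")

```text
time_s: 5.6
tcp_pos: [0.4085, -0.3285, -0.0109]
ee_rot: [[1.0, 0.0, -0.001], [0.0, -1.0, 0.001], [-0.001, -0.001, -1.0]]
wrist_force: [0.3, -0.2, -0.1]
gripper_width: 0.745
gripper_force: 0.0
```

```bash
python3 - <<'E'
from h import *
s=sense();print(s['tcp_pos'],s['wrist_force'])
sc=cap('scene')
x,y=[int(v) for v in proj(sc,[.409,-.328,.01])[0]]
cv2.imwrite('pics/g3.png',cv2.resize(sc['img'][y-45:y+30,x-45:x+45],None,fx=7,fy=7,interpolation=cv2.INTER_CUBIC))
E
```

```text
[ 0.40850211 -0.32846995 -0.01087834] [ 0.26777943 -0.24012992 -0.0851492 ]
```

View pics/g3.png

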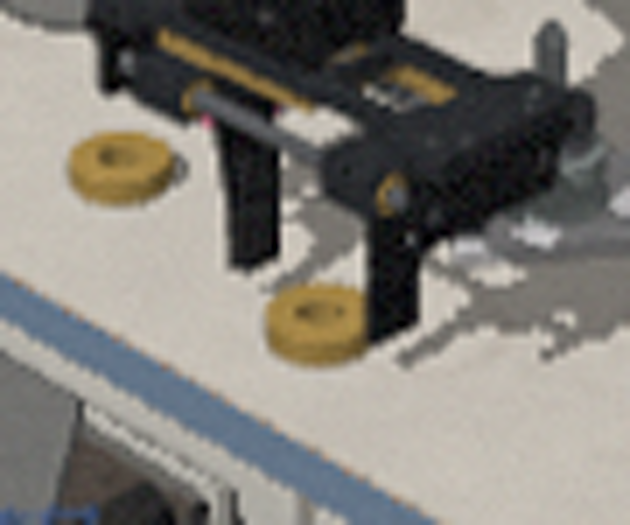

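The fingertips' bottoms are at crop (250,267) and (393,340), with the ring between them. Computing their height.

```bash
python3 - <<'E'
from h import *
import pickle
sc=pickle.load(open('scene.pkl','rb'))
x,y=[int(v) for v in proj(sc,[.409,-.328,.01])[0]]
c=lambda P:((proj(sc,P)-[x-45,y-45]+.5)*7).round()
for xx in(.4,.4085,.417):
  for z in(.0,.005,.01,.015,.02,.025): print(xx,z,c([xx,-.3285,z]),c([xx,-.3285+.04,z]))
E
```

```text
0.4 0.0 [[304. 353.]] [[234. 315.]]
0.4 0.005 [[304. 342.]] [[233. 304.]]
0.4 0.01 [[304. 331.]] [[233. 293.]]
0.4 0.015 [[304. 320.]] [[233. 282.]]
0.4 0.02 [[304. 309.]] [[233. 271.]]
0.4 0.025 [[304. 298.]] [[233. 260.]]
0.4085 0.0 [[320. 345.]] [[249. 307.]]
0.4085 0.005 [[320. 334.]] [[249. 296.]]
0.4085 0.01 [[320. 323.]] [[249. 285.]]
0.4085 0.015 [[320. 312.]] [[249. 274.]]
0.4085 0.02 [[320. 301.]] [[249. 263.]]
0.4085 0.025 [[320. 290.]] [[249. 252.]]
0.417 0.0 [[335. 337.]] [[265. 299.]]
0.417 0.005 [[335. 326.]] [[265. 288.]]
0.417 0.01 [[335. 315.]] [[265. 277.]]
0.417 0.015 [[335. 304.]] [[265. 266.]]
0.417 0.02 [[336. 293.]] [[265. 255.]]
0.417 0.025 [[336. 282.]] [[265. 244.]]
```

The fingers really end about 29 mm behind the reported TCP, so I'm going lower, guarded.

>>> step_arm(targets="0 0 0.3 0; 0 0 0.3 0; 0 0 0.3 0; 0 0 0.2 0; 0 0 0 0")

```text
time_s: 6.07
tcp_pos: [0.4085, -0.3285, -0.0219]
ee_rot: [[1.0, 0.0, -0.001], [0.0, -1.0, 0.001], [-0.001, -0.001, -1.0]]
wrist_force: [-0.2, -0.3, -0.0]
gripper_width: 0.749
gripper_force: 0.0
```

>>> step_arm(targets="0 0 0.2 0; 0 0 0 0; 0 0 0 0")

```text
time_s: 6.32
tcp_pos: [0.4089, -0.3287, -0.0233]
ee_rot: [[1.0, 0.0, -0.0], [0.0, -1.0, 0.0], [-0.0, -0.0, -1.0]]
wrist_force: [-0.5, -0.3, 0.3]
gripper_width: 0.746
gripper_force: 0.0
```

>>> step_arm(targets="0 0 0.2 0; 0 0 0 0; 0 0 0 0")

```text
time_s: 6.57
tcp_pos: [0.4089, -0.3286, -0.0253]
ee_rot: [[1.0, 0.0, -0.0], [0.0, -1.0, 0.0], [-0.0, -0.0, -1.0]]
wrist_force: [-0.2, 0.8, -0.6]
gripper_width: 0.749
gripper_force: 0.0
```

>>> step_arm(targets="0 0 0.1 0; 0 0 0 0; 0 0 0 0")

```text
time_s: 6.82
tcp_pos: [0.4089, -0.3287, -0.0263]
ee_rot: [[1.0, 0.0, -0.0], [0.0, -1.0, 0.0], [-0.0, -0.0, -1.0]]
wrist_force: [-0.1, 0.1, -0.0]
gripper_width: 0.75
gripper_force: 0.0
```

>>> step_arm(targets="0 0 0.1 0; 0 0 0 0; 0 0 0 0")

```text
time_s: 7.07
tcp_pos: [0.4089, -0.3286, -0.0273]
ee_rot: [[1.0, 0.0, -0.0], [0.0, -1.0, 0.0], [-0.0, -0.0, -1.0]]
wrist_force: [-0.2, -0.3, -0.0]
gripper_width: 0.746
gripper_force: 0.0
```

Clearly near the bench; closing here.

>>> step_arm(targets="0 0 0 0; 0 0 0 0; 0 0 0 0; 0 0 0 0; 0 0 0 0; 0 0 0 0; 0 0 0 0", claw=3.5)

```text
time_s: 7.65
tcp_pos: [0.409, -0.3287, -0.0272]
ee_rot: [[1.0, 0.0, 0.0], [0.0, -1.0, -0.0], [0.0, 0.0, -1.0]]
wrist_force: [0.1, 0.0, 0.2]
gripper_width: 0.493
gripper_force: 30.0
```

>>> step_arm(targets="0 0 -2 0; 0 0 -3.5 0; 0 0 -4 0; 1 0 -4 0; 3 0 0 0; 1 0 0 0; 0 0 0 0; 0 0 0 0; 0 0 0 0")

```text
time_s: 8.4
tcp_pos: [0.4574, -0.3281, 0.1065]
ee_rot: [[1.0, 0.0, -0.003], [0.0, -1.0, 0.002], [-0.003, -0.002, -1.0]]
wrist_force: [-0.3, 0.3, -1.4]
gripper_width: 0.492
gripper_force: 30.0
```

```bash
cat > col.py <<'E'
from h import *
s=sense();print(s['tcp_pos'],s['gripper_width'],s['gripper_force'])
w=cap('wrist','w4.png')
hsv=cv2.cvtColor(w['img'],cv2.COLOR_BGR2HSV)
u,v=proj(w,[.5393,-.3264,.056])[0];print(u,v,proj(w,[.5393,-.3264,.092]))
for th in (70,85,100):
    m=((hsv[...,2]<th)).astype(np.uint8)
    cs,_=cv2.findContours(m,cv2.RETR_EXTERNAL,cv2.CHAIN_APPROX_NONE)
    for c in cs:
        if cv2.contourArea(c)>400 and cv2.pointPolygonTest(c,(u,v),True)>-15:
            h=cv2.convexHull(c)
            P=np.array([ray(w,p[0].astype(float),.056)[:2] for p in h]);A=np.c_[2*P,np.ones(len(P))]
            x,res,_,_=np.linalg.lstsq(A,(P**2).sum(1),rcond=None);rr=np.sqrt(x[2]+x[0]**2+x[1]**2)
            print(th,cv2.boundingRect(c),x[:2].round(4),rr.round(4),np.std(np.linalg.norm(P-x[:2],axis=1)).round(4))
E
python3 col.py
```

```text
[ 0.45737608 -0.32807372  0.10645858] 0.4917872348246981 29.999728873372078
314.94099429987557 98.95511754219655 [[314.45057438  97.13386709]]
70 (289, 70, 53, 56) [ 0.5398 -0.3265] 0.0195 0.0001
85 (286, 68, 57, 58) [ 0.5404 -0.3259] 0.0205 0.0004
100 (286, 67, 57, 60) [ 0.5404 -0.3262] 0.0208 0.0004
```

>>> step_arm(targets="2 0 0 0; 2.2 0 0 0; 2 -0.12 0 0; 1.5 0 0 0; 0.5 0 0 0; 0 0 0 0; 0 0 0 0; 0 0 0 0")

```text
time_s: 9.12
tcp_pos: [0.5396, -0.3274, 0.1075]
ee_rot: [[1.0, -0.0, -0.001], [-0.0, -1.0, 0.001], [-0.001, -0.001, -1.0]]
wrist_force: [-0.5, -0.1, -0.4]
gripper_width: 0.49
gripper_force: 30.0
```

```bash
python3 - <<'E'
from h import *
s=sense();t=s['tcp_pos'];print(t,s['wrist_force'])
w=cap('wrist','w5.png');sc=cap('scene');
zt=t[2]+.0272+.014
for nm,c in(('w',w),('s',sc)):
    hsv=cv2.cvtColor(c['img'],cv2.COLOR_BGR2HSV);m=cv2.inRange(hsv,(14,110,60),(26,255,255))
    u,v=proj(c,[t[0],t[1],zt])[0];n,l,st,ce=cv2.connectedComponentsWithStats(m)
    for i in range(1,n):
        if st[i,4]>40 and np.hypot(*(ce[i]-[u,v]))<60: print(nm,(u,v),st[i],ce[i],ray(c,ce[i],zt).round(4))
x,y=[int(a) for a in proj(sc,[t[0],t[1],.1])[0]]
A=cv2.resize(sc['img'][y-30:y+40,x-40:x+40],None,fx=5,fy=5,interpolation=cv2.INTER_CUBIC)
B=cv2.resize(w['img'][120:290,230:410],(371,350))
cv2.imwrite('pics/v9.png',np.hstack([A,B]))
print('tip crop',(proj(sc,[.5399,-.3264,.092])-[x-40,y-30]+.5)*5,'ring bottom',(proj(sc,[t[0],t[1],t[2]+.0272])-[x-40,y-30]+.5)*5)
E
```

```text
[ 0.539565   -0.32738049  0.10752456] [-0.47769355 -0.11638329 -0.44645229]
w (np.float64(316.98682371646936), np.float64(257.9205755618121)) [ 276  213   83   55 3047] [317.12635379 241.5943551 ] [ 0.5488 -0.3275  0.1487]
s (np.float64(327.8424502583806), np.float64(192.10712136617724)) [309 158  23  10  55] [318.67272727 162.49090909] [ 0.6844 -0.1566  0.1487]
s (np.float64(327.8424502583806), np.float64(192.10712136617724)) [321 189  12  10 102] [326.38235294 193.55882353] [ 0.5296 -0.331   0.1487]
tip crop [[202.74536883 168.45740313]] ring bottom [[205.94121004 100.83829791]]
```

View pics/v9.png

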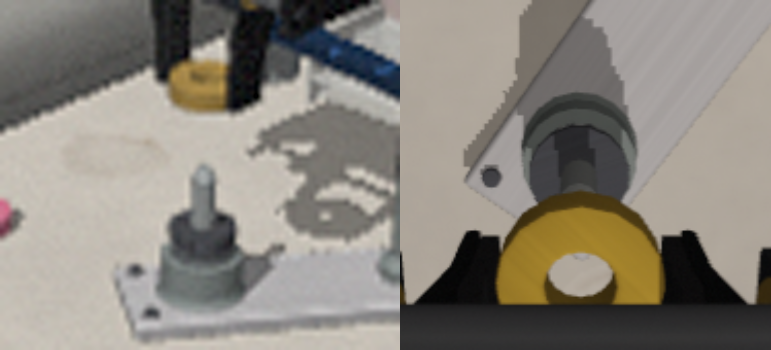

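Left: the ring is held level above the spindle, tip at (203,168). Right: the ring hole is centred at about (581,275), in line laterally with the spindle. Checking fore-aft from the hole's rim at v=253.

```bash
python3 - <<'E'
from h import *
w=cap('wrist');t=sense()['tcp_pos']
for dz in(.0,.014):
  for dx in(.009,.022): print(dz,dx,proj(w,[t[0]+dx,t[1],t[2]+.0272+dz]))
g=w['img'][:,317].astype(int);print([(v,*g[v]) for v in range(208,270,1)])
E
```

```text
0.0 0.009 [[317.09388014 231.59035596]]
0.0 0.022 [[317.09431335 209.21860992]]
0.014 0.009 [[317.07675024 241.60509209]]
0.014 0.022 [[317.07681193 217.58370854]]
[(208, np.int64(58), np.int64(59), np.int64(60)), (209, np.int64(66), np.int64(68), np.int64(67)), (210, np.int64(75), np.int64(77), np.int64(77)), (211, np.int64(75), np.int64(77), np.int64(77)), (212, np.int64(49), np.int64(66), np.int64(73)), (213, np.int64(18), np.int64(52), np.int64(68)), (214, np.int64(16), np.int64(53), np.int64(69)), (215, np.int64(17), np.int64(53), np.int64(69)), (216, np.int64(16), np.int64(53), np.int64(70)), (217, np.int64(18), np.int64(55), np.int64(71)), (218, np.int64(17), np.int64(55), np.int64(71)), (219, np.int64(19), np.int64(60), np.int64(78)), (220, np.int64(27), np.int64(84), np.int64(109)), (221, np.int64(39), np.int64(121), np.int64(152)), (222, np.int64(41), np.int64(124), np.int64(154)), (223, np.int64(40), np.int64(123), np.int64(154)), (224, np.int64(39), np.int64(123), np.int64(154)), (225, np.int64(39), np.int64(124), np.int64(155)), (226, np.int64(41), np.int64(124), np.int6
[... 1511 characters left out ...]
int64(157), np.int64(169), np.int64(178)), (257, np.int64(156), np.int64(168), np.int64(177)), (258, np.int64(155), np.int64(166), np.int64(176)), (259, np.int64(153), np.int64(166), np.int64(175)), (260, np.int64(154), np.int64(166), np.int64(175)), (261, np.int64(157), np.int64(168), np.int64(177)), (262, np.int64(160), np.int64(171), np.int64(179)), (263, np.int64(158), np.int64(170), np.int64(178)), (264, np.int64(55), np.int64(81), np.int64(95)), (265, np.int64(16), np.int64(51), np.int64(67)), (266, np.int64(18), np.int64(52), np.int64(68)), (267, np.int64(19), np.int64(44), np.int64(55)), (268, np.int64(28), np.int64(28), np.int64(28)), (269, np.int64(33), np.int64(32), np.int64(33))]
```

>>> step_arm(targets="0.1 -0.1 0 0; 0 0 1.5 0; 0 0 1.5 0; 0 0 0.9 0; 0 0 0 0; 0 0 0.3 0; 0 0 0.3 0; 0 0 0.3 0; 0 0 0.3 0; 0 0 0 0")

```text
time_s: 10.1
tcp_pos: [0.5417, -0.3263, 0.0563]
ee_rot: [[1.0, 0.0, -0.001], [0.0, -1.0, 0.0], [-0.001, -0.0, -1.0]]
wrist_force: [0.2, 0.2, -0.8]
gripper_width: 0.49
gripper_force: 30.0
```

>>> step_arm(targets="0 0 0.5 0; 0 0 0.5 0; 0 0 0.5 0; 0 0 0.3 0; 0 0 0.2 0; 0 0 0 0; 0 0 0 0")

```text
time_s: 10.68
tcp_pos: [0.542, -0.3265, 0.0366]
ee_rot: [[1.0, 0.001, -0.0], [0.001, -1.0, -0.0], [-0.0, 0.0, -1.0]]
wrist_force: [0.4, -0.0, -0.9]
gripper_width: 0.491
gripper_force: 30.0
```

>>> step_arm(targets="0 0 0.2 0; 0 0 0.1 0; 0 0 0 0; 0 0 0 0")

```text
time_s: 11.02
tcp_pos: [0.5419, -0.3264, 0.0337]
ee_rot: [[1.0, 0.0, -0.0], [0.0, -1.0, 0.0], [-0.0, -0.0, -1.0]]
wrist_force: [0.7, -0.1, -0.4]
gripper_width: 0.489
gripper_force: 30.0
```

>>> step_arm(targets="0 0 0.15 0; 0 0 0.1 0; 0 0 0 0; 0 0 0 0")

```text
time_s: 11.35
tcp_pos: [0.5419, -0.3264, 0.0311]
ee_rot: [[1.0, 0.0, -0.0], [0.0, -1.0, 0.0], [-0.0, -0.0, -1.0]]
wrist_force: [-0.0, -0.0, 0.1]
gripper_width: 0.491
gripper_force: 30.0
```

>>> step_arm(targets="0 0 0.1 0; 0 0 0 0; 0 0 0 0")

```text
time_s: 11.6
tcp_pos: [0.5419, -0.3264, 0.0302]
ee_rot: [[1.0, 0.0, -0.0], [0.0, -1.0, 0.0], [-0.0, -0.0, -1.0]]
wrist_force: [0.2, 0.8, -0.5]
gripper_width: 0.491
gripper_force: 30.0
```

>>> step_arm(targets="0 0 0.1 0; 0 0 0 0; 0 0 0 0")

```text
time_s: 11.85
tcp_pos: [0.5419, -0.3264, 0.0292]
ee_rot: [[1.0, 0.001, -0.0], [0.001, -1.0, 0.0], [-0.0, -0.0, -1.0]]
wrist_force: [0.5, -0.7, -1.1]
gripper_width: 0.489
gripper_force: 30.0
```

>>> step_arm(targets="0 0 0.1 0; 0 0 0 0; 0 0 0 0")

```text
time_s: 12.1
tcp_pos: [0.5419, -0.3264, 0.0282]
ee_rot: [[1.0, 0.0, -0.0], [0.0, -1.0, 0.0], [-0.0, -0.0, -1.0]]
wrist_force: [0.9, 0.9, -1.3]
gripper_width: 0.488
gripper_force: 30.0
```

>>> step_arm(targets="0 0 0.1 0; 0 0 0 0; 0 0 0 0")

```text
time_s: 12.35
tcp_pos: [0.542, -0.3264, 0.0272]
ee_rot: [[1.0, 0.0, -0.0], [0.0, -1.0, 0.0], [-0.0, -0.0, -1.0]]
wrist_force: [0.2, -0.5, -0.7]
gripper_width: 0.492
gripper_force: 30.0
```

>>> step_arm(targets="0 0 0.1 0; 0 0 0 0; 0 0 0 0")

```text
time_s: 12.6
tcp_pos: [0.542, -0.3264, 0.0271]
ee_rot: [[1.0, 0.001, 0.0], [0.001, -1.0, -0.0], [0.0, 0.0, -1.0]]
wrist_force: [-1.5, 1.2, 5.3]
gripper_width: 0.487
gripper_force: 30.0
```

Contact: collar top ≈ 54 mm, so two rings give ≈ 82 mm. I'm releasing and fetching ring a.

>>> step_arm(targets="0 0 -0.1 0; 0 0 0 0; 0 0 0 0; 0 0 0 0; 0 0 0 0; 0 0 -1 0; 0 0 -2 0; 0 0 -2 0; 0 0 -2 0; 0 0 -1 0; -2.4 -2.4 0 0; -2.4 -2.4 0 0", claw=6.5)

```text
time_s: 13.6
tcp_pos: [0.4945, -0.2786, 0.1078]
ee_rot: [[1.0, -0.001, 0.002], [-0.001, -1.0, -0.0], [0.002, 0.0, -1.0]]
wrist_force: [0.4, 1.4, -0.2]
gripper_width: 0.745
gripper_force: 0.0
```

>>> step_arm(targets="-2.4 -2.4 0 0; -2.4 -2.4 0 0; -1.1 -2.4 0 0; 0 -2.4 0 0; 0 0 3 0; 0 0 3 0; 0 0 2 0; 0 0 0 0; 0 0 0 0; 0 0 0 0")

```text
time_s: 14.43
tcp_pos: [0.4361, -0.1827, 0.0284]
ee_rot: [[1.0, 0.001, 0.002], [0.001, -1.0, -0.001], [0.002, 0.001, -1.0]]
wrist_force: [0.9, -0.2, 0.4]
gripper_width: 0.752
gripper_force: 0.0
```

```bash
python3 - <<'E'
from h import *
s=sense();print(s['tcp_pos'],s['time_s'])
w=cap('wrist','w6.png')
hsv=cv2.cvtColor(w['img'],cv2.COLOR_BGR2HSV);m=cv2.inRange(hsv,(15,130,60),(24,255,255))
n,l,st,ce=cv2.connectedComponentsWithStats(m)
for i in range(1,n):
    if st[i,4]>150: print(st[i],ce[i].round(1),ray(w,ce[i],.014).round(4),ray(w,ce[i],.07).round(4))
print(proj(w,[.4349,-.1812,.014]))
E
```

```text
[ 0.43606528 -0.18273014  0.02839533] 14.4333
[ 566    0   74   95 4079] [606.5  52.9] [ 0.5471 -0.3629  0.014 ] [ 0.537  -0.3142  0.07  ]
[ 284  190   61   62 2564] [314.2 221. ] [ 0.4367 -0.1808  0.014 ] [ 0.4564 -0.1813  0.07  ]
[171 256  15  54 392] [176.8 283.5] [ 0.3877 -0.0794  0.014 ] [ 0.4207 -0.1073  0.07  ]
[453 257  11  52 228] [459.3 284.2] [ 0.3873 -0.2877  0.014 ] [ 0.4204 -0.2593  0.07  ]
[ 244  318  343   21 4696] [422.2 330.1] [ 0.3475 -0.264   0.014 ] [ 0.3913 -0.2421  0.07  ]
[[314.84812075 223.50773272]]
```

>>> step_arm(targets="0 -0.1 2 0; 0 0 1.5 0; 0 0 1 0; 0 0 0.6 0; 0 0 0.3 0; 0 0 0 0; 0 0 0 0")

```text
time_s: 15.07
tcp_pos: [0.4357, -0.1816, -0.026]
ee_rot: [[1.0, 0.001, 0.002], [0.001, -1.0, -0.0], [0.002, 0.0, -1.0]]
wrist_force: [0.2, -0.3, 0.3]
gripper_width: 0.747
gripper_force: 0.0
```

>>> step_arm(targets="0 0 0.1 0; 0 0 0 0; 0 0 0 0; 0 0 0 0; 0 0 0 0; 0 0 0 0; 0 0 0 0", claw=3.5)

```text
time_s: 15.65
tcp_pos: [0.4351, -0.1815, -0.0275]
ee_rot: [[1.0, 0.001, 0.0], [0.001, -1.0, -0.0], [0.0, 0.0, -1.0]]
wrist_force: [-0.4, 0.4, 3.2]
gripper_width: 0.489
gripper_force: 30.0
```

>>> step_arm(targets="0 0 -2 0; 0 0 -3.5 0; 0 0 -4 0; 0 0 -4 0; 2.1 2.9 0 0; 2.1 2.9 0 0; 2.2 2.9 0 0; 2.2 2.9 0 0; 1.5 2 0 0; 0.5 0.9 0 0; 0 0 0 0; 0 0 0 0")

```text
time_s: 16.65
tcp_pos: [0.5399, -0.326, 0.1061]
ee_rot: [[1.0, -0.001, -0.002], [-0.001, -1.0, 0.001], [-0.002, -0.001, -1.0]]
wrist_force: [-1.0, -0.1, -0.7]
gripper_width: 0.493
gripper_force: 30.0
```

```bash
python3 - <<'E'
from h import *
s=sense();t=s['tcp_pos'];print(t,s['wrist_force'])
w=cap('wrist','w7.png')
g=w['img'][:,int(round(proj(w,[t[0],t[1],t[2]+.0415])[0,0]))].astype(int)
d=np.abs(np.diff(g,axis=0)).sum(1);print([(v,d[v]) for v in range(195,270) if d[v]>35])
for dz in(.0,.014):
  for dx in(.009,.022): print(dz,dx,proj(w,[t[0]+dx,t[1],t[2]+.0275+dz]))
E
```

```text
[ 0.53991341 -0.32604571  0.10611388] [-0.95412243 -0.05269315 -0.68552531]
[(197, np.int64(77)), (211, np.int64(63)), (219, np.int64(117)), (241, np.int64(143)), (262, np.int64(265)), (263, np.int64(94)), (267, np.int64(52))]
0.0 0.009 [[316.96982931 232.15265635]]
0.0 0.022 [[316.95798783 209.79265282]]
0.014 0.009 [[316.91127685 242.26585855]]
0.014 0.022 [[316.89705311 218.26104024]]
```

>>> step_arm(targets="0.12 0 0 0; 0 0 1.5 0; 0 0 1.5 0; 0 0 0.9 0; 0 0 0 0; 0 0 0.3 0; 0 0 0.3 0; 0 0 0.3 0; 0 0 0.3 0; 0 0 0.3 0; 0 0 0.3 0; 0 0 0 0")

```text
time_s: 17.7
tcp_pos: [0.5417, -0.3263, 0.0495]
ee_rot: [[1.0, 0.0, -0.001], [0.0, -1.0, 0.001], [-0.001, -0.001, -1.0]]
wrist_force: [0.3, 0.5, -1.2]
gripper_width: 0.5
gripper_force: 30.0
```

>>> step_arm(targets="0 0 0.2 0; 0 0 0.2 0; 0 0 0 0; 0 0 0 0")

```text
time_s: 18.03
tcp_pos: [0.542, -0.3263, 0.046]
ee_rot: [[1.0, 0.0, -0.0], [0.0, -1.0, 0.0], [-0.0, -0.0, -1.0]]
wrist_force: [-0.4, 0.3, -2.1]
gripper_width: 0.493
gripper_force: 30.0
```

>>> step_arm(targets="0 0 0.2 0; 0 0 0 0; 0 0 0 0")

```text
time_s: 18.28
tcp_pos: [0.542, -0.3264, 0.0441]
ee_rot: [[1.0, 0.0, -0.0], [0.0, -1.0, 0.0], [-0.0, -0.0, -1.0]]
wrist_force: [-0.6, 0.1, -0.8]
gripper_width: 0.487
gripper_force: 30.0
```

>>> step_arm(targets="0 0 0.2 0; 0 0 0 0; 0 0 0 0")

```text
time_s: 18.53
tcp_pos: [0.542, -0.3264, 0.042]
ee_rot: [[1.0, 0.0, -0.0], [0.0, -1.0, 0.0], [-0.0, -0.0, -1.0]]
wrist_force: [-0.9, -0.3, -1.7]
gripper_width: 0.495
gripper_force: 30.0
```

>>> step_arm(targets="0 0 0.1 0; 0 0 0 0; 0 0 0 0")

```text
time_s: 18.78
tcp_pos: [0.5421, -0.3264, 0.0412]
ee_rot: [[1.0, 0.0, -0.0], [0.0, -1.0, 0.0], [-0.0, -0.0, -1.0]]
wrist_force: [-1.5, -0.3, -0.7]
gripper_width: 0.492
gripper_force: 30.0
```

>>> step_arm(targets="0 0 0.1 0; 0 0 0 0; 0 0 0 0")

```text
time_s: 19.03
tcp_pos: [0.5421, -0.3265, 0.0409]
ee_rot: [[1.0, 0.001, -0.0], [0.001, -1.0, -0.0], [-0.0, 0.0, -1.0]]
wrist_force: [-2.5, 0.9, 4.6]
gripper_width: 0.498
gripper_force: 30.0
```

Seated at the expected height (stack top ≈ 82 mm). Releasing, lifting, and measuring the knob from above.

>>> step_arm(targets="0 0 -0.1 0; 0 0 0 0; 0 0 0 0; 0 0 0 0; 0 0 0 0; 0 0 -1 0; 0 0 -2.5 0; 0 0 -3.5 0; 0 0 -4 0; 0 0 -4 0; 0 0 -3 0; 0 0 0 0", claw=6)

```text
time_s: 20.03
tcp_pos: [0.5458, -0.3286, 0.2312]
ee_rot: [[1.0, 0.001, 0.015], [0.001, -1.0, -0.008], [0.015, 0.008, -1.0]]
wrist_force: [0.1, -0.3, 0.8]
gripper_width: 0.69
gripper_force: 0.0
```

>>> step_arm(targets="2 -1.5 0 0; 2 -1.5 0 0; 0 0 0 0; 0 0 0 0; 0 0 0 0")

```text
time_s: 20.45
tcp_pos: [0.5819, -0.2964, 0.2213]
ee_rot: [[1.0, 0.001, -0.0], [0.001, -1.0, -0.0], [-0.0, 0.0, -1.0]]
wrist_force: [-0.4, -0.1, -0.2]
gripper_width: 0.69
gripper_force: 0.0
```

```bash
python3 - <<'E'
from h import *
s=sense();t=s['tcp_pos'];print(t)
w=cap('wrist','w8.png');hsv=cv2.cvtColor(w['img'],cv2.COLOR_BGR2HSV)
m=cv2.inRange(hsv,(0,150,60),(8,255,255))|cv2.inRange(hsv,(172,150,60),(180,255,255))
n,l,st,ce=cv2.connectedComponentsWithStats(m)
for i in range(1,n):
    if st[i,4]>80:
        c=cv2.findContours((l==i).astype(np.uint8),cv2.RETR_EXTERNAL,cv2.CHAIN_APPROX_NONE)[0][0]
        (u,v),rd=cv2.minEnclosingCircle(c);print(st[i],ce[i],(u,v,rd),ray(w,(u,v),.194).round(4),ray(w,ce[i],.194).round(4),'r',np.linalg.norm(ray(w,(u+rd,v),.194)-ray(w,(u,v),.194)))
print(proj(w,[.6593,-.2733,.194]),proj(w,[.6593,-.2733,.158]))
hb=cv2.inRange(hsv,(100,120,60),(118,255,255));
# ring stack
b=cv2.inRange(hsv,(15,110,60),(26,255,255));n,l,st,ce=cv2.connectedComponentsWithStats(b)
for i in range(1,n):
    if st[i,4]>150: print('brass',st[i],ce[i].round(1),ray(w,ce[i],.082).round(4))
# post cap from blue
M=cv2.moments(hb);print('blue',ray(w,(M['m10']/M['m00'],M['m01']/M['m00']),.136),cv2.boundingRect(hb))
E
```

```text
[ 0.58188629 -0.29638929  0.22127877]
[ 268   93   39   39 1146] [286.77748691 112.13176265] (286.9545593261719, 112.04545593261719, 19.287508010864258) [ 0.6548 -0.2762  0.194 ] [ 0.6548 -0.2761  0.194 ] r 0.012864141581225756
[[282.38852715 105.07711648]] [[287.29969664 105.80404764]]
brass [423   0  65  13 414] [442.8   4.3] [ 0.7534 -0.4143  0.082 ]
brass [466 153  51  39 716] [492.5 172.7] [ 0.5928 -0.4839  0.082 ]
brass [ 325  194   39   42 1088] [344.  214.6] [ 0.5457 -0.3259  0.082 ]
brass [417 227  32  32 475] [430.1 240. ] [ 0.5155 -0.4239  0.082 ]
brass [181 255  22  55 617] [189.1 282.5] [ 0.461  -0.1456  0.082 ]
brass [442 256  13  54 273] [449.4 283.5] [ 0.4601 -0.4527  0.082 ]
brass [ 233  318  346   21 4869] [413.2 330.2] [ 0.3949 -0.4155  0.082 ]
blue [ 0.64703608 -0.34550228  0.136     ] (291, 92, 164, 53)
```

>>> step_arm(targets="2.5 -1.1 0 0; 2.5 -1 0 0; 2.36 0 0 0; 0 0 0 6.9; 0 0 0 6.9; 0 0 0 6.9; 0 0 0 6.9; 0 0 0 6.9; 0 0 0 6.9; 0 0 0 6.9; 0 0 0 6.9; 0 0 0 6.9")

```text
time_s: 21.5
tcp_pos: [0.655, -0.2762, 0.2214]
ee_rot: [[0.462, -0.887, -0.0], [-0.887, -0.462, -0.0], [0.0, 0.0, -1.0]]
wrist_force: [0.7, -0.8, -0.8]
gripper_width: 0.688
gripper_force: 0.0
```

>>> step_arm(targets="0 0 0 6.9; 0 0 0 6.9; 0 0 0 6.9; 0 0 0 6.9; 0 0 0 6.3; 0 0 0 0; 0 0 0 0; 0 0 0 0")

```text
time_s: 22.17
tcp_pos: [0.6554, -0.2758, 0.2214]
ee_rot: [[-0.102, -0.995, 0.0], [-0.995, 0.102, -0.0], [0.0, -0.0, -1.0]]
wrist_force: [-0.2, -0.4, 0.1]
gripper_width: 0.686
gripper_force: 0.0
```

```bash
python3 - <<'E'
from h import *
s=sense();t=s['tcp_pos'];print(t,s['joints'].round(1))
w=cap('wrist','w9.png');hsv=cv2.cvtColor(w['img'],cv2.COLOR_BGR2HSV)
m=cv2.inRange(hsv,(0,150,60),(8,255,255))|cv2.inRange(hsv,(172,150,60),(180,255,255))
n,l,st,ce=cv2.connectedComponentsWithStats(m)
for i in range(1,n):
    if st[i,4]>80: print(st[i],ce[i].round(1),ray(w,ce[i],.194).round(4))
print(proj(w,[t[0],t[1],.194]),proj(w,[.6548,-.2762,.194]))
b=cv2.inRange(hsv,(100,120,60),(118,255,255));b[:, :]=b
M=cv2.moments(b);print(cv2.boundingRect(b))
c=max(cv2.findContours(b,cv2.RETR_EXTERNAL,cv2.CHAIN_APPROX_NONE)[0],key=cv2.contourArea)
P=np.array([ray(w,p[0].astype(float),.136)[:2] for p in c],np.float32);print(cv2.minAreaRect(P),P.min(0),P.max(0))
E
```

```text
[ 0.65540476 -0.27578413  0.22139644] [ -9.8  29.9  17.3   0.  -77.4   4. ]
[ 301  190   34   43 1161] [317.4 211.5] [ 0.6542 -0.2798  0.194 ]
[[316.25538824 216.90453894]] [[317.02334175 216.28498996]]
(121, 28, 215, 174)
((0.6466431617736816, -0.34209638833999634), (0.143110990524292, 0.03156892582774162), 83.30425262451172) [ 0.6275541 -0.4134126] [ 0.67055476 -0.26970503]
```

>>> step_arm(targets="0 0 2.5 0; 0 0 2.5 0; 0 0 2 0; 0 0 1.3 0; 0 0 0.5 0; 0 0 0 0; 0 0 0 0")

```text
time_s: 22.8
tcp_pos: [0.6562, -0.2757, 0.134]
ee_rot: [[-0.103, -0.995, 0.001], [-0.995, 0.103, -0.001], [0.001, -0.001, -1.0]]
wrist_force: [0.5, 0.1, 0.7]
gripper_width: 0.693
gripper_force: 0.0
```

>>> step_arm(targets="0 0 0 0; 0 0 0 0; 0 0 0 0; 0 0 0 0; 0 0 0 0; 0 0 0 0; 0 0 0 0; 0 0 0 0", claw=1.5)

```text
time_s: 23.47
tcp_pos: [0.6557, -0.2754, 0.1334]
ee_rot: [[-0.104, -0.995, -0.0], [-0.995, 0.104, -0.0], [0.0, 0.0, -1.0]]
wrist_force: [-0.1, 0.0, 1.1]
gripper_width: 0.286
gripper_force: 30.0
```

Knob gripped. Swinging the arm.

>>> step_arm(targets="0.02 0.44 0 -2; 0.04 0.87 0 -4; 0.07 1.31 0 -6; 0.07 1.31 0 -6; 0 0 0 0")

```text
time_s: 23.88
tcp_pos: [0.615, -0.2775, 0.1335]
ee_rot: [[0.21, -0.978, -0.001], [-0.978, -0.21, 0.001], [-0.001, 0.0, -1.0]]
wrist_force: [0.2, 3.2, 0.4]
gripper_width: 0.288
gripper_force: 30.0
```

>>> step_arm(targets="0.07 1.31 0 -6; 0.07 1.31 0 -6; 0.07 1.31 0 -6; 0 0 0 0; 0 0 0 0")

```text
time_s: 24.3
tcp_pos: [0.5796, -0.2911, 0.1334]
ee_rot: [[0.497, -0.868, -0.001], [-0.868, -0.497, 0.001], [-0.002, 0.001, -1.0]]
wrist_force: [-2.3, 4.9, 2.1]
gripper_width: 0.285
gripper_force: 30.0
```

>>> step_arm(targets="0.03 1.31 0 -6; 0.05 1.31 0 -6; 0.06 1.1 0 -5; 0.04 0.66 0 -3; 0 0 0 0; 0 0 0 0")

```text
time_s: 24.8
tcp_pos: [0.546, -0.3191, 0.133]
ee_rot: [[0.764, -0.646, -0.003], [-0.646, -0.764, 0.001], [-0.003, 0.001, -1.0]]
wrist_force: [-3.3, 3.0, 2.3]
gripper_width: 0.29
gripper_force: 30.0
```

>>> step_arm(targets="0.02 0.44 0 -2; 0.02 0.22 0 -1; 0 0 0 0; 0 0 0 0")

```text
time_s: 25.13
tcp_pos: [0.5419, -0.3241, 0.1327]
ee_rot: [[0.797, -0.604, -0.004], [-0.604, -0.797, 0.001], [-0.004, 0.001, -1.0]]
wrist_force: [-4.0, 3.7, 2.6]
gripper_width: 0.285
gripper_force: 30.0
```

>>> step_arm(targets="0.01 0.2 0 -1; 0 0 0 0; 0 0 0 0")

```text
time_s: 25.38
tcp_pos: [0.5407, -0.3256, 0.1326]
ee_rot: [[0.807, -0.591, -0.004], [-0.591, -0.807, 0.001], [-0.004, 0.001, -1.0]]
wrist_force: [-4.2, 3.9, 3.0]
gripper_width: 0.286
gripper_force: 30.0
```

>>> step_arm(targets="0 0.15 0 -0.7; 0 0 0 0; 0 0 0 0")

```text
time_s: 25.63
tcp_pos: [0.54, -0.3266, 0.1326]
ee_rot: [[0.814, -0.581, -0.004], [-0.581, -0.814, 0.002], [-0.004, 0.001, -1.0]]
wrist_force: [-4.0, 4.6, 2.5]
gripper_width: 0.292
gripper_force: 30.0
```

>>> step_arm(targets="-0.1 0.15 0 -0.7; 0 0 0 0; 0 0 0 0")

```text
time_s: 25.88
tcp_pos: [0.54, -0.3267, 0.1329]
ee_rot: [[0.821, -0.571, -0.0], [-0.571, -0.821, 0.002], [-0.001, -0.001, -1.0]]
wrist_force: [-1.6, 6.4, 1.9]
gripper_width: 0.284
gripper_force: 30.0
```

>>> step_arm(targets="-0.05 0.15 0 -0.7; 0 0 0 0; 0 0 0 0")

```text
time_s: 26.13
tcp_pos: [0.5401, -0.3269, 0.133]
ee_rot: [[0.828, -0.561, 0.003], [-0.561, -0.828, 0.003], [0.001, -0.004, -1.0]]
wrist_force: [1.1, 9.6, 2.7]
gripper_width: 0.288
gripper_force: 30.0
```

>>> step_arm(targets="0 0.15 0 -0.5; 0 0 0 0; 0 0 0 0")

```text
time_s: 26.38
tcp_pos: [0.5402, -0.3271, 0.1329]
ee_rot: [[0.833, -0.554, 0.004], [-0.554, -0.833, 0.004], [0.001, -0.005, -1.0]]
wrist_force: [3.5, 13.0, 2.8]
gripper_width: 0.286
gripper_force: 30.0
```

At the stop. Pressing the knob down.

>>> step_arm(targets="0 -0.15 0 0; 0 0 0.3 0; 0 0 0.3 0; 0 0 0.3 0; 0 0 0 0; 0 0 0 0")

```text
time_s: 26.88
tcp_pos: [0.5402, -0.327, 0.1243]
ee_rot: [[0.833, -0.554, 0.003], [-0.554, -0.833, 0.002], [0.001, -0.003, -1.0]]
wrist_force: [1.8, 9.2, 3.0]
gripper_width: 0.289
gripper_force: 30.0
```

>>> step_arm(targets="0 0 0.2 0; 0 0 0 0; 0 0 0 0")

```text
time_s: 27.13
tcp_pos: [0.5402, -0.327, 0.1225]
ee_rot: [[0.833, -0.554, 0.003], [-0.554, -0.833, 0.002], [0.001, -0.003, -1.0]]
wrist_force: [1.5, 9.4, 4.7]
gripper_width: 0.293
gripper_force: 30.0
```

>>> step_arm(targets="0 0 0.2 0; 0 0 0 0; 0 0 0 0")

```text
time_s: 27.38
tcp_pos: [0.5403, -0.327, 0.1207]
ee_rot: [[0.833, -0.554, 0.003], [-0.554, -0.833, 0.002], [0.001, -0.003, -1.0]]
wrist_force: [0.2, 10.3, 5.6]
gripper_width: 0.291
gripper_force: 30.0
```

>>> step_arm(targets="0 0 0.1 0; 0 0 0 0; 0 0 0 0")

```text
time_s: 27.63
tcp_pos: [0.5402, -0.327, 0.1198]
ee_rot: [[0.833, -0.554, 0.003], [-0.554, -0.833, 0.002], [0.001, -0.003, -1.0]]
wrist_force: [0.7, 10.7, 4.8]
gripper_width: 0.292
gripper_force: 30.0
```

>>> step_arm(targets="0 0 0.1 0; 0 0 0 0; 0 0 0 0")

```text
time_s: 27.88
tcp_pos: [0.5403, -0.327, 0.1197]
ee_rot: [[0.833, -0.553, 0.003], [-0.553, -0.833, 0.002], [0.002, -0.003, -1.0]]
wrist_force: [-0.2, 10.1, 8.3]
gripper_width: 0.289
gripper_force: 30.0
```

>>> step_arm(targets="0 0 0.1 0; 0 0 0 0; 0 0 0 0")

```text
time_s: 28.13
tcp_pos: [0.5403, -0.3271, 0.1197]
ee_rot: [[0.833, -0.553, 0.004], [-0.553, -0.833, 0.001], [0.002, -0.003, -1.0]]
wrist_force: [-1.3, 11.8, 12.1]
gripper_width: 0.288
gripper_force: 30.0
```

Seated: no further travel while the force rises, at the expected 82–83 mm. Pressing a bit firmer.

>>> step_arm(targets="0 0 0.1 0; 0 0 0.1 0; 0 0 0 0; 0 0 0 0; 0 0 0 0; 0 0 0 0")

```text
time_s: 28.63
tcp_pos: [0.5405, -0.3272, 0.1196]
ee_rot: [[0.834, -0.552, 0.005], [-0.552, -0.834, 0.0], [0.004, -0.003, -1.0]]
wrist_force: [-3.7, 13.3, 18.4]
gripper_width: 0.288
gripper_force: 30.0
```

```bash
python3 - <<'E'
from h import *
sc=cap('scene');s=sense();print(s['tcp_pos'],s['wrist_force'])
x,y=[int(a) for a in proj(sc,[.54,-.327,.09])[0]]
cv2.imwrite('pics/v10.png',cv2.resize(sc['img'][y-50:y+60,x-70:x+80],None,fx=5,fy=5,interpolation=cv2.INTER_CUBIC))
E
```

```text
[ 0.54054292 -0.32723406  0.11961527] [-3.20191443 13.89259928 17.81467442]
```

View pics/v10.png

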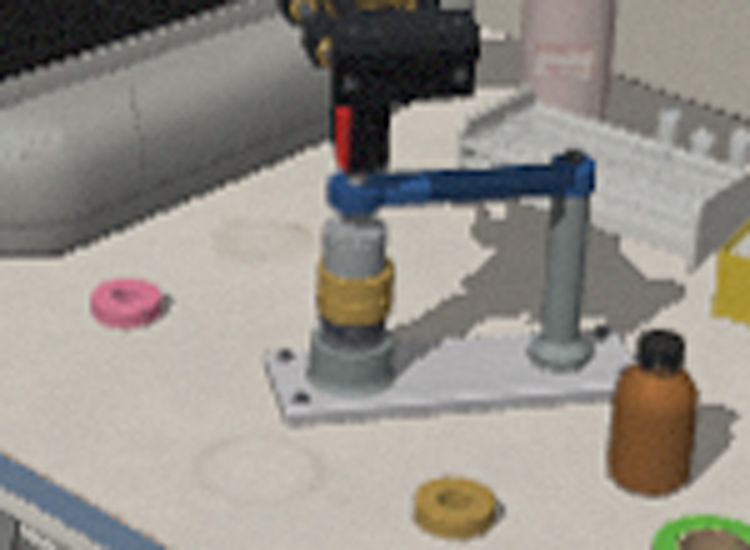

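The picture shows two rings on the spindle at (355,290), with the plunger nose on top of them, the arm over the spindle and the knob held. Ring c and the pink ring are untouched. Handing in.

```bash
python3 -c "
from station import r;print(r.finish_job())"
```

```text
the job is handed in; nothing more can be done
None
```

Job handed in: two brass rings are on the spindle (stack top about 82 mm), the blue arm is at its stop, and the gripper still holds the knob down, seated on the top ring with about 18 N; no bystander was touched, and robot time was about 29 s of the 72 s limit.

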